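Power up the drilling station in order at its switch boxes

TASK

Start up the drilling station by pressing three of the four loose switch boxes' black caps all the way in, lightly with a fingertip, in this order: first the round disc cap (bench supply), then the square cap (dust extractor), last the narrow bar cap (pillar drill). Do not press the cap with the two small studs, do not lift, push or tip the boxes, and leave everything else on the bench where it stands. Finish with the hand clear.

Things in the scene. Friction and masses are not known exactly. Their poses are not given: they have to be found in the camera images.
- disc_box: loose grey switch box (80 x 70 mm, top face 56 mm above the table on rubber feet, 0.8 kg) carrying one black push cap (soft rubber top on a grey stem) in the middle of its top: a round mushroom disc, 52 mm across. Origin: centre of its underside; z up. All four boxes are alike but for the cap. They stand on the table, well apart, in any order.
- disc_top (a point): centre of the top of the black cap shaped as a round mushroom disc, 52 mm across (on its upper face); it moves down with the cap. Before pressing it is 84 mm above the table (the cap stands 28 mm above the box); the cap's top is soft rubber that gives 1 mm for each 2.5 N, up to 8 mm, and springs back.
- disc_key (a joint): how far that cap has been pressed down, m: 0 = up (start), 0.012 = at its stop; the rubber's own give is not counted. It slides straight down against a steady drag of about 3 N (a little more when fast), has no return spring and stays where it is left; it counts as switched on from 0.007.
- square_box: loose grey switch box (80 x 70 mm, top face 56 mm above the table on rubber feet, 0.8 kg) carrying one black push cap (soft rubber top on a grey stem) in the middle of its top: a square block, 34 x 34 mm. Origin: centre of its underside; z up. All four boxes are alike but for the cap. They stand on the table, well apart, in any order.
- square_top (a point): centre of the top of the black cap shaped as a square block, 34 x 34 mm (on its upper face); it moves down with the cap. Before pressing it is 84 mm above the table (the cap stands 28 mm above the box); the cap's top is soft rubber that gives 1 mm for each 2.5 N, up to 8 mm, and springs back.
- square_key (a joint): how far that cap has been pressed down, m: 0 = up (start), 0.012 = at its stop; the rubber's own give is not counted. It slides straight down against a steady drag of about 3 N (a little more when fast), has no return spring and stays where it is left; it counts as switched on from 0.007.
- bar_box: loose grey switch box (80 x 70 mm, top face 56 mm above the table on rubber feet, 0.8 kg) carrying one black push cap (soft rubber top on a grey stem) in the middle of its top: a narrow bar, 15 x 60 mm, its long side along the box's y. Origin: centre of its underside; z up. All four boxes are alike but for the cap. They stand on the table, well apart, in any order.
- bar_top (a point): centre of the top of the black cap shaped as a narrow bar, 15 x 60 mm, its long side along the box's y (on its upper face); it moves down with the cap. Before pressing it is 84 mm above the table (the cap stands 28 mm above the box); the cap's top is soft rubber that gives 1 mm for each 2.5 N, up to 8 mm, and springs back.
- bar_key (a joint): how far that cap has been pressed down, m: 0 = up (start), 0.012 = at its stop; the rubber's own give is not counted. It slides straight down against a steady drag of about 3 N (a little more when fast), has no return spring and stays where it is left; it counts as switched on from 0.007.
- pair_box: loose grey switch box (80 x 70 mm, top face 56 mm above the table on rubber feet, 0.8 kg) carrying one black push cap (soft rubber top on a grey stem) in the middle of its top: two small round studs side by side, 20 mm across each, centres 34 mm apart along the box's y. Origin: centre of its underside; z up. All four boxes are alike but for the cap. They stand on the table, well apart, in any order.
- pair_top (a point): centre of the top of the black cap shaped as two small round studs side by side, 20 mm across each, centres 34 mm apart along the box's y (the midpoint between the two studs, level with their tops); it moves down with the cap. Before pressing it is 84 mm above the table (the cap stands 28 mm above the box); the cap's top is soft rubber that gives 1 mm for each 2.5 N, up to 8 mm, and springs back.
- pair_key (a joint): how far that cap has been pressed down, m: 0 = up (start), 0.012 = at its stop; the rubber's own give is not counted. It slides straight down against a steady drag of about 3 N (a little more when fast), has no return spring and stays where it is left; it counts as switched on from 0.007.
- drill: yellow and black cordless drill standing upright on its battery foot (75 x 115 mm), 196 mm tall, about 200 mm long; origin under the foot, chuck towards its +y; a bystander, to be left alone
- tape: black tape measure, 65 x 36 x 62 mm, origin under its centre; a bystander, to be left alone
- battery: spare drill battery, 75 x 110 x 58 mm, origin under its centre; a bystander, to be left alone
- jar: glass jar with steel lid, 60 mm across, 85 mm tall, origin under its centre; a bystander, to be left alone
- offcut: wooden offcut, 120 x 45 x 35 mm, origin under its centre; a bystander, to be left alone
- screwdriver: red screwdriver, 200 mm long, 26 mm thick handle, lying along its x, origin under its middle; a bystander, to be left alone
- mug: white mug, 76 mm across without its handle, 90 mm tall, origin under its centre; a bystander, to be left alone

How it is judged:
By the outcome, as a careful person would: the job done as asked, in the order asked, and still so for the second after the job is handed in, with the robot touching nothing.
It also fails if it takes over 48 s, if anything falls off the work surface, if the arm or the gripper's body presses on something with over 40 N, if the wrist force passes 120 N, or if a joint passes its speed limit or range.

ROBOT

A 6-joint arm with a two-finger parallel gripper is mounted at the origin on the work surface. World frame = base frame: x ahead of the robot, y to its left, z up, the work surface at z = 0. Lengths are in m, angles in rad, forces in N, time in s.
With the tool pointing down it reaches from about 0.25 to 0.775 m from the base axis. Payload 4 kg.
Tool frame: the origin (TCP) lies midway between the tips of the shut fingers; the grasp point (between the pads) lies 19 mm behind it; z points along the fingers, y is the line along which they close (so a half turn about z gives the same grasp; the last joint's range is limited). The gripper opens to 94 mm and grips with 3 to 60 N. Pads are 16 mm wide; open, the fingers measure 119 mm over their backs; the gripper's body (75 mm by 177 mm) begins 78 mm behind the grasp point.
Start: joints at [1.008, 0.087, 1.371, -0, 1.684, -0.103], TCP at [0.244, 0.493, 0.169] pointing down, gripper open.
Joint ranges: [-3.1, 3.1], [-0.76, 2.03], [0.27, 2.55], [-1.08, 4.22], [0.17, 2.65], [-2.57, 2.57]. Speed limits (rad/s): [2.79, 2.79, 3.14, 3.14, 3.14, 3.14].

INTERFACE

Orientations are given as a unit quaternion [x, y, z, w].
In Python, from cell import * gives the robot as it stands. The module is installed in compiled form; this text tells all that it offers.
- The arm moves only by the shell command python3 -m jog 'ROWS' [OPENING] [FORCE]. ROWS is JSON, a list that holds one entry, the list of rows, each a list of 6 numbers: the shift along the tool's x, y, z as a fraction of full scale, then the turn, a rotation vector about the tool's x, y, z as a fraction of full scale. In form: [[[tx, ty, tz, rx, ry, rz], ...]]. A call has 1 to 10 rows; each row is the pose to reach, as a shift and turn from the pose commanded when the call began, along the tool's axes at that moment, turning the shorter way round; what a row does not reach only later rows make up. Full scale, the value 1, is 0.08 m for a shift and 360 degrees for a turn. A row lasts 1/8 s, in which the tool goes at most 62.5 mm and 10.7 degrees, less where a joint would pass 70% of its speed; a pose out of reach is approached as far as the arm can. A call with a number of a shift or a turn outside -1 to 1 is refused whole. A call with a gripper value outside its range is refused whole. OPENING is the closure, from 0 (fully open) to 1 (shut), set as the call begins (- or left out, the last holds). The fingers move at their own pace and stop on an object; FORCE is the grip in N (left out, the last holds). Time passes only in rows, so rows that repeat a pose let the fingers close. It gives the time, the measured TCP pose, the force, the opening and the grip force at its end, in the units of the state.
- sense(): the state, without advancing time (a new reading comes with each control period).
- capture(name): name is "side" or "top" or "wrist"; returns a dict with "img" (480x640x3 uint8, red, green, blue), "z_map" (480x640 float32, m along the optical axis (not along the pixel's ray), 0 where there is no reading), "intrinsics" (3x3 intrinsics, pixels), "camera_from_world" (4x4, takes a point from world to camera coordinates). Camera axes: x right, y up, looking along -z (the intrinsics and any distortion apply to the point x, -y, -z); pixel columns grow to the right and rows downward; lengths in m; the calibration is good to about 2 mm. A picture is of the moment at which its call begins.
- close_job(): hands the job in; it is judged then, once.
The state is a dict: "time_s": time; "joints": joint angles; "joint_velocities": joint speeds; "effort": joint torques, N m; "ee_pos": TCP position; "orientation": TCP orientation; "ft_force": force on the tool from outside, world axes, zero at the start; "torque": the same for the moment, N m; "grip_width": finger opening in m; "grasp_force": force on a finger pad.
Only numpy, scipy, OpenCV 4.12 (cv2) and the standard library are available. Lean on these libraries where they do the work, as an engineer would, in place of code of your own. Each camera call takes 0.05 s, during which the arm holds its last target. There are 200 camera calls.

## Working session

There is one attempt and no reset: what is moved stays moved. The work goes in short steps, Python scripts to look and compute and a shell command to move; the robot and the scene stay as the last step left them, time stands still between calls to the robot, and variables do not carry over. Pictures are saved under pics/ and viewed, at most 10 in all, crops included, and the job is handed in when it is done.

```bash
mkdir -p pics; cat > h.py <<'E'
from cell import *
import numpy as np, cv2
def ray(c,u,v):
    K=c["intrinsics"];M=c["camera_from_world"]
    d=np.array([(u-K[0,2])/K[0,0],-(v-K[1,2])/K[1,1],-1.])
    R=M[:3,:3];return -R.T@M[:3,3],R.T@d
def onplane(c,u,v,z):
    o,d=ray(c,u,v);return o+d*(z-o[2])/d[2]
def world(c):
    v,u=np.mgrid[:480,:640];K=c["intrinsics"];M=c["camera_from_world"];Z=c["z_map"]
    P=np.stack([(u-K[0,2])/K[0,0]*Z,-(v-K[1,2])/K[1,1]*Z,-Z],-1)
    return (P-M[:3,3])@M[:3,:3]
E
python3 - <<'E'
from h import *
a=capture("top");b=capture("side")
np.savez("t.npz",**a);np.savez("s.npz",**b)
cv2.imwrite("pics/top.png",a["img"][...,::-1]);cv2.imwrite("pics/side.png",b["img"][...,::-1])
s=sense();print(s["time_s"],s["ee_pos"],s["orientation"],s["ft_force"],a["intrinsics"])
E
```

```text
0.1 [0.24378019 0.49239986 0.167436  ] [ 2.27865249e-01  9.73692185e-01 -9.26004471e-04 -3.16250505e-04] [-0.04652295  0.35255201  0.65586249] [[538.44053229   0.         316.27239332]
 [  0.         538.44053229 239.61721383]
 [  0.           0.           1.        ]]
```

View pics/top.png

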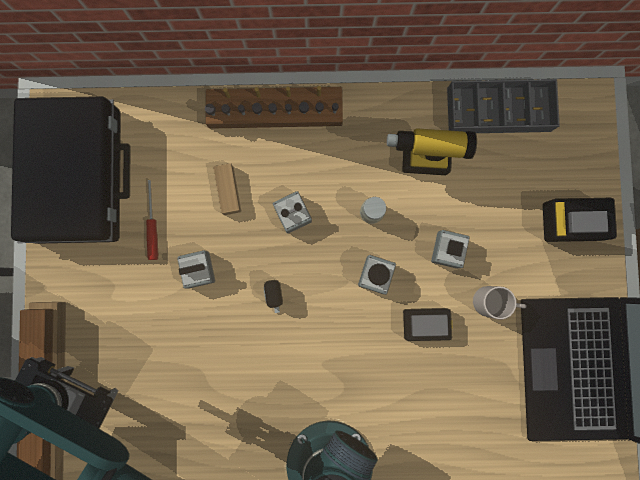

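View pics/side.png

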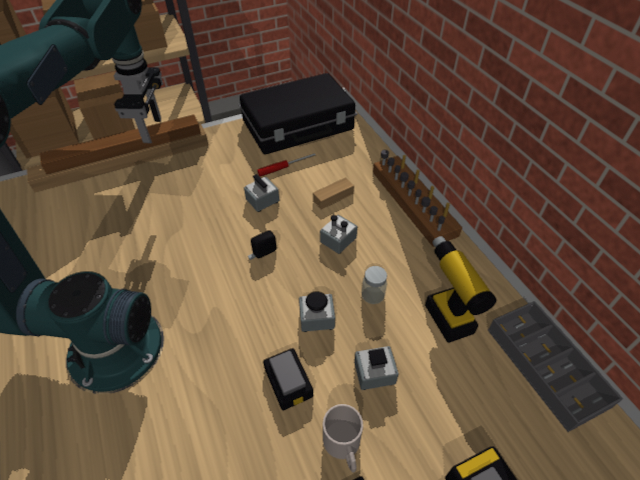

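The top view shows the disc cap at about (379,274), square (455,248), bar (193,268) and studs (291,212). The side view confirms which cap is which. Next I measure the cap positions.

```bash
python3 - <<'E'
from h import *
a=dict(np.load("t.npz"));W=world(a);g=a["img"].max(2)
for n,u,v in [("disc",379,274),("square",455,248),("bar",193,268),("pair",291,212)]:
    m=np.zeros((480,640),np.uint8);s=np.s_[v-22:v+23,u-24:u+25]
    m[s]=((g[s]<75)&(W[s][...,2]>.075)&(W[s][...,2]<.095))
    cs=[c for c in cv2.findContours(m,0,1)[0] if cv2.contourArea(c)>8]
    for c in cs:
        r=cv2.minAreaRect(c);P=onplane(a,*r[0],.084);q=cv2.drawContours(m*0,[c],-1,1,-1)>0
        B=np.array([onplane(a,*p,.084) for p in cv2.boxPoints(r)])
        e=B[1]-B[0];f=B[2]-B[1]
        print(n,r[0],P.round(4),np.median(W[q],0).round(4),"sides",np.linalg.norm(e).round(3),np.degrees(np.arctan2(e[1],e[0])).round(0),np.linalg.norm(f).round(3),"reach",np.hypot(*P[:2]).round(3))
# heights along the scene: max z
for n,u,v,w in [("jar",373,209,14),("mug",497,302,20),("tape",274,293,14),("battery",428,324,24)]:
    p=W[v-w:v+w,u-w:u+w].reshape(-1,3);p=p[p[:,2]>.03];print(n,p.min(0).round(3),p.max(0).round(3))
E
```

```text
disc (378.5, 274.0) [ 0.4555 -0.1233  0.084 ] [ 0.4556 -0.1238  0.0825] sides 0.049 -91.0 0.047 reach 0.472
square (455.0588073730469, 247.73529052734375) [ 0.5132 -0.3042  0.084 ] [ 0.5128 -0.3045  0.0829] sides 0.033 -15.0 0.034 reach 0.597
bar (191.4241180419922, 268.67132568359375) [0.4769 0.313  0.084 ] [0.4765 0.3133 0.0819] sides 0.06 -78.0 0.014 reach 0.57
pair (284.5, 212.5) [0.6045 0.0936 0.084 ] [0.6037 0.0926 0.0826] sides 0.016 -91.0 0.017 reach 0.612
pair (297.5, 206.5) [0.6181 0.0627 0.084 ] [0.6182 0.0628 0.0821] sides 0.016 -91.0 0.017 reach 0.621
jar [ 0.442 -0.147  0.03 ] [0.639 0.02  1.342]
mug [ 0.347 -0.443  0.03 ] [0.442 0.02  1.342]
tape [0.385 0.02  0.031] [0.447 0.148 1.342]
battery [ 0.295 -0.301  0.03 ] [0.442 0.02  1.342]
```

Cap sizes, heights and reach all check out. I shut the fingers and go straight over the disc: tool shift x -0.463 m, y -0.459 m.

```bash

python3 -m jog '[[[-0.5,-0.5,0,0,0,0],[-1,-1,0,0,0,0],[-1,-1,0,0,0,0]]]' 1 10
python3 -m jog '[[[-0.5,-0.5,0,0,0,0],[-1,-1,0,0,0,0]]]'
python3 -m jog '[[[-0.5,-0.5,0,0,0,0],[-1,-1,0,0,0,0]]]'
python3 -m jog '[[[-0.5,-0.5,0,0,0,0],[-1,-1,0,0,0,0]]]'
python3 -m jog '[[[-0.5,-0.5,0,0,0,0],[-1,-1,0,0,0,0]]]'
python3 -m jog '[[[-0.4,-0.4,0,0,0,0],[-0.79,-0.74,0,0,0,0],[-0.79,-0.74,0.3,0,0,0],[-0.79,-0.74,0.6,0,0,0],[-0.79,-0.74,0.6,0,0,0],[-0.79,-0.74,0.6,0,0,0]]]'
python3 - <<'E'
from h import *
a=capture("wrist");b=capture("side");s=sense();print(s)
cv2.imwrite("pics/w1.png",np.hstack([a["img"],b["img"]])[::2,::2,::-1][:, :800])
from scipy.spatial.transform import Rotation as R
M=R.from_quat(s["orientation"]).as_matrix();print((M.T@(np.array([.4555,-.1233,.084])-s["ee_pos"]))/.08)
W=world(a);m=(a["img"].max(2)<75)&(W[...,2]>.078)&(W[...,2]<.088)
p=W[m];d=np.hypot(p[:,0]-.4555,p[:,1]+.1233)<.04;p=p[d];print(len(p),p.min(0),p.max(0))
E
```

```text
time_s: 0.48
ee_pos: [0.2809, 0.3831, 0.1682]
orientation: [0.23, 0.973, -0.0, 0.0]
ft_force: [-0.3, 0.6, -0.1]
grip_width: 0.0673
grasp_force: 0.0
time_s: 0.72
ee_pos: [0.3164, 0.2783, 0.1681]
orientation: [0.227, 0.974, 0.0, -0.0]
ft_force: [1.1, 0.2, 1.2]
grip_width: 0.0476
grasp_force: 0.0
time_s: 0.98
ee_pos: [0.353, 0.1707, 0.1684]
orientation: [0.227, 0.974, 0.0, 0.0]
ft_force: [1.6, 0.5, -0.4]
grip_width: 0.0275
grasp_force: 0.0
time_s: 1.23
ee_pos: [0.3895, 0.0633, 0.1685]
orientation: [0.227, 0.974, 0.001, 0.0]
ft_force: [1.4, 0.1, 0.2]
grip_width: 0.0076
grasp_force: 0.0
time_s: 1.48
ee_pos: [0.426, -0.0441, 0.1684]
orientation: [0.228, 0.974, 0.001, 0.0]
ft_force: [0.9, 0.7, 0.6]
grip_width: 0.0001
grasp_force: 0.0
time_s: 2.22
ee_pos: [0.4562, -0.1238, 0.1212]
orientation: [0.227, 0.974, 0.0, 0.001]
ft_force: [-0.7, 0.1, 0.5]
grip_width: 0.0006
grasp_force: 0.0
{'time_s': 2.325, 'joints': array([-3.85642841e-01, -7.36713626e-02,  1.62486899e+00,  2.19258228e-04,
        1.58790853e+00, -1.49728971e+00]), 'joint_velocities': array([-0.00272338, -0.00458062,  0.00221605, -0.00122917, -0.00269712,
       -0.00014324]), 'effort': array([-3.19710409e-03, -2.63054466e+01, -2.95405787e+01, -8.40655994e-03,
        7.35961553e-02,  1.45502210e-03]), 'ee_pos': array([ 0.45642674, -0.12411775,  0.12186243]), 'orientation': array([ 2.27561293e-01,  9.73762959e-01, -8.49662398e-05,  1.24517525e-03]), 'ft_force': array([ 0.64000631, -0.00680909, -0.4457649 ]), 'torque': array([ 0.01554252,  0.03841777, -0.01686595]), 'grasp_force': 0.0, 'grip_width': 0.0006121396920036972}
[0.01608062 0.00383941 0.4732438 ]
2872 [ 0.42973805 -0.14875818  0.07804727] [ 0.48007362 -0.09820238  0.08546178]
```

View pics/w1.png

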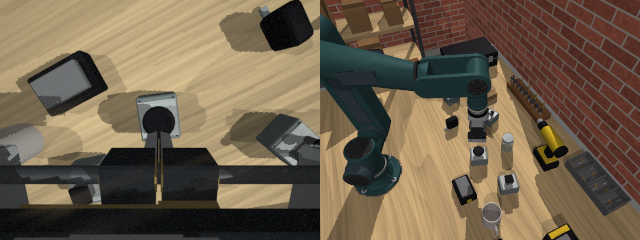

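The wrist view shows the shut tips over the disc at about (160,120) in the half-size picture, and depth puts its centre at (0.455, -0.1235), within 1 mm of the TCP. I press slowly and watch the force.

```bash

python3 -m jog '[[[0,0,0.2,0,0,0],[0,0,0.4,0,0,0],[0,0,0.44,0,0,0],[0,0,0.48,0,0,0],[0,0,0.51,0,0,0],[0,0,0.54,0,0,0],[0,0,0.56,0,0,0],[0,0,0.58,0,0,0],[0,0,0.6,0,0,0],[0,0,0.6,0,0,0]]]'
python3 -m jog '[[[0,0,0.02,0,0,0],[0,0,0.03,0,0,0],[0,0,0.04,0,0,0],[0,0,0.04,0,0,0]]]'
python3 -m jog '[[[0,0,0.01,0,0,0],[0,0,0.02,0,0,0],[0,0,0.02,0,0,0],[0,0,0.02,0,0,0]]]'
```

```text
time_s: 3.58
ee_pos: [0.4553, -0.1241, 0.0723]
orientation: [0.228, 0.974, 0.0, -0.0]
ft_force: [0.5, -0.2, -0.2]
grip_width: 0.0008
grasp_force: 0.0
time_s: 4.08
ee_pos: [0.4554, -0.1241, 0.0692]
orientation: [0.228, 0.974, 0.0, -0.0]
ft_force: [0.1, -0.9, -0.9]
grip_width: 0.0005
grasp_force: 0.0
time_s: 4.58
ee_pos: [0.4554, -0.1242, 0.0677]
orientation: [0.228, 0.974, 0.0, 0.0]
ft_force: [-0.0, 0.3, 1.1]
grip_width: 0.0002
grasp_force: 0.0
```

The force is less than expected, so I check with a picture.

```bash
python3 - <<'E'
from h import *
a=capture("wrist");b=capture("side");s=sense();print(s["ft_force"],s["ee_pos"],s["effort"])
cv2.imwrite("pics/w2.png",np.hstack([a["img"][100:400,120:520],cv2.resize(b["img"][230:350,270:370],(360,300)).astype(np.uint8)])[...,::-1])
W=world(a);m=(a["img"].max(2)<75)&(abs(W[...,0]-.455)<.03)&(abs(W[...,1]+.1235)<.03);print(np.percentile(W[m][:,2],[5,25,50,75,95]))
E
```

```text
[ 1.04919596  0.47322661 -0.18862138] [ 0.4554126  -0.12417418  0.06767888] [-5.02002604e-04 -2.71372765e+01 -2.90384173e+01 -1.05011565e-02
  7.58058275e-02 -5.46155164e-06]
[0.08282981 0.22341551 0.22533553 0.23584547 0.24066323]
```

View pics/w2.png

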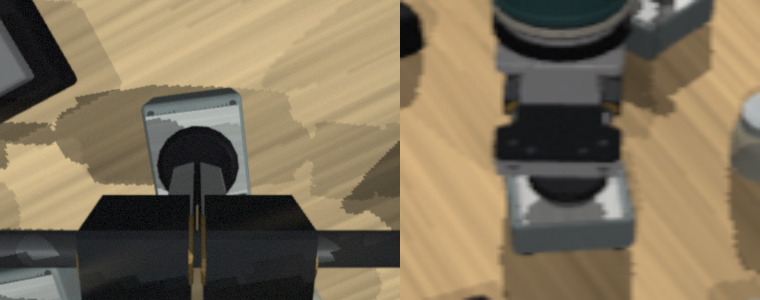

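```bash
python3 - <<'E'
from h import *
a=capture("wrist");W=world(a)
M=a["camera_from_world"];print("cam",(-M[:3,:3].T@M[:3,3]).round(3),"look",(-M[2,:3]).round(2))
for u in (305,327):
  for v in range(225,300,6): print(u,v,W[v,u].round(4),a["img"][v,u])
K=a["intrinsics"];p=M@np.array([.4554,-.1242,.0677,1]);print("tcp px",K[0,0]*p[0]/-p[2]+K[0,2],K[1,2]-K[1,1]*p[1]/-p[2])
E
```

```text
cam [ 0.396 -0.094  0.283] look [ 0.2  -0.1  -0.97]
305 225 [ 0.4324 -0.1214  0.0557] [177 185 180]
305 231 [ 0.4317 -0.1201  0.0807] [18 21 23]
305 237 [ 0.4348 -0.1217  0.082 ] [31 29 32]
305 243 [ 0.4379 -0.1232  0.0834] [19 20 24]
305 249 [ 0.4413 -0.1249  0.0831] [23 25 28]
305 255 [ 0.4449 -0.1268  0.0823] [22 21 21]
305 261 [ 0.448  -0.1283  0.0837] [22 23 28]
305 267 [ 0.4435 -0.1249  0.1124] [74 73 75]
305 273 [ 0.444  -0.1248  0.1209] [67 67 68]
305 279 [ 0.444  -0.1245  0.1298] [67 71 71]
305 285 [ 0.4441 -0.1242  0.1379] [67 68 69]
305 291 [ 0.4443 -0.124   0.1448] [69 69 71]
305 297 [ 0.4238 -0.1113  0.2075] [15 18 17]
327 225 [ 0.439  -0.1079  0.0558] [172 179 176]
327 231 [ 0.4376 -0.108   0.0813] [18 17 20]
327 237 [ 0.4403 -0.1095  0.0839] [25 28 28]
327 243 [ 0.4438 -0.1112  0.0834] [28 22 29]
327 249 [ 0.4471 -0.1128  0.0837] [29 24 29]
327 255 [ 0.4509 -0.1146  0.0825] [19 16 18]
327 261 [ 0.4542 -0.1162  0.0832] [23 22 27]
327 267 [ 0.4491 -0.1146  0.1109] [66 69 66]
327 273 [ 0.4489 -0.1149  0.1209] [65 65 67]
327 279 [ 0.4487 -0.115   0.1299] [69 71 70]
327 285 [ 0.4485 -0.1152  0.1379] [72 73 74]
327 291 [ 0.4482 -0.1153  0.1456] [66 66 67]
327 297 [ 0.4261 -0.1066  0.2076] [17 17 18]
tcp px 316.2950089423956 260.7886920417687
```

```bash
python3 - <<'E'
from h import *
a=capture("wrist");b=capture("side");W=world(b)
for v in range(254,326,4): print(v,W[v,314].round(4),b["img"][v,314])
x=cv2.resize(a["img"][220:300,276:366],(630,560),interpolation=0)
cv2.imwrite("pics/w3.png",x[...,::-1])
E
```

```text
254 [ 0.4405 -0.1571  0.292 ] [30 28 30]
258 [ 0.4387 -0.1608  0.2851] [100  99 100]
262 [ 0.439  -0.1598  0.2717] [ 99  98 100]
266 [ 0.4389 -0.1594  0.2588] [ 99  98 100]
270 [ 0.438  -0.1611  0.2486] [99 97 99]
274 [ 0.4352 -0.1672  0.2446] [19 22 24]
278 [ 0.4313 -0.1759  0.2445] [21 23 25]
282 [ 0.4273 -0.1847  0.2448] [22 22 23]
286 [ 0.4238 -0.1924  0.2435] [22 23 24]
290 [ 0.4192 -0.2028  0.2465] [22 23 25]
294 [ 0.418  -0.205   0.2368] [34 33 34]
298 [ 0.4219 -0.1953  0.2077] [98 97 99]
302 [ 0.4505 -0.1269  0.0809] [32 31 33]
306 [ 0.4454 -0.1384  0.0838] [31 31 33]
310 [ 0.4426 -0.1443  0.0774] [29 29 30]
314 [ 0.4431 -0.1425  0.0575] [108 107 106]
318 [ 0.4392 -0.1512  0.0558] [106 105 104]
322 [ 0.4378 -0.1538  0.0432] [68 72 73]
```

View pics/w3.png

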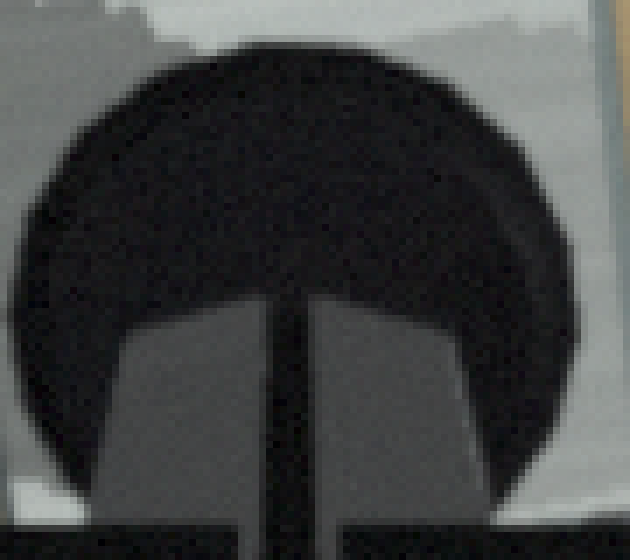

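The zoom shows the shut tips about 22–25 mm above the still-unpressed cap (tip edge near (290,300) in the crop). Both cameras put the gripper body at z=0.208, but the reported TCP implies 0.165. The reported z is therefore about 40 mm too low, so I go by vision and force and descend further, gently.

```bash

python3 -m jog '[[[0,0,0.1,0,0,0],[0,0,0.2,0,0,0],[0,0,0.22,0,0,0],[0,0,0.22,0,0,0]]]' | grep -E "ee_pos|ft"
python3 -m jog '[[[0,0,0.02,0,0,0],[0,0,0.04,0,0,0],[0,0,0.04,0,0,0]]]'| grep -E "ee_pos|ft"
python3 -m jog '[[[0,0,0.02,0,0,0],[0,0,0.04,0,0,0],[0,0,0.04,0,0,0]]]'| grep -E "ee_pos|ft"
python3 -m jog '[[[0,0,0.02,0,0,0],[0,0,0.04,0,0,0],[0,0,0.04,0,0,0]]]'| grep -E "ee_pos|ft"
python3 - <<'E'
from h import *
a=capture("wrist");b=capture("side");W=world(a);V=world(b)
m=(a["img"].max(2)<50)&(abs(W[...,0]-.455)<.03)&(abs(W[...,1]+.1235)<.03)&(W[...,2]<.09);print("cap z",np.percentile(W[m][:,2],[25,50,75]))
m=(abs(V[...,0]-.42)<.03)&(abs(V[...,1]+.2)<.012)&(V[...,2]>.1);print("body min z",np.percentile(V[m][:,2],[1,5]),sense()["ee_pos"])
E
```

```text
ee_pos: [0.4552, -0.1241, 0.0497]
ft_force: [-0.3, -0.3, -0.1]
ee_pos: [0.4556, -0.1242, 0.047]
ft_force: [0.4, -0.2, 0.7]
ee_pos: [0.4556, -0.1242, 0.0439]
ft_force: [-1.2, -0.2, 1.7]
ee_pos: [0.4556, -0.1242, 0.0404]
ft_force: [0.7, -0.7, 2.5]
cap z [0.07510293 0.07591409 0.07647449]
body min z [0.17558465 0.17865297] [ 0.45558931 -0.12421772  0.04046423]
```

Contact confirmed: the cap is down about 7.5 mm at about 2.5–3 N. I continue to the stop.

```bash

python3 -m jog '[[[0,0,0.02,0,0,0],[0,0,0.04,0,0,0],[0,0,0.05,0,0,0],[0,0,0.05,0,0,0]]]' | grep -E "ee_pos|ft"
python3 -m jog '[[[0,0,0.01,0,0,0],[0,0,0.02,0,0,0],[0,0,0.02,0,0,0]]]'| grep -E "ee_pos|ft"
python3 -m jog '[[[0,0,0.01,0,0,0],[0,0,0.02,0,0,0],[0,0,0.02,0,0,0]]]'| grep -E "ee_pos|ft"
python3 - <<'E'
from h import *
a=capture("wrist");W=world(a)
m=(a["img"].max(2)<50)&(abs(W[...,0]-.455)<.03)&(abs(W[...,1]+.1235)<.03)&(W[...,2]<.09);print("cap z",np.percentile(W[m][:,2],[25,50,75]))
E
```

```text
ee_pos: [0.4556, -0.1242, 0.0364]
ft_force: [1.9, -0.2, 1.8]
ee_pos: [0.4556, -0.1242, 0.0349]
ft_force: [1.3, -0.7, 2.1]
ee_pos: [0.4556, -0.1242, 0.0335]
ft_force: [1.3, -1.1, 3.7]
cap z [0.0682413  0.06909536 0.06965055]
```

```bash

python3 -m jog '[[[0,0,0.01,0,0,0],[0,0,0.02,0,0,0],[0,0,0.02,0,0,0],[0,0,0.02,0,0,0]]]' | grep -E "ee_pos|ft"
python3 -m jog '[[[0,0,0.01,0,0,0],[0,0,0.015,0,0,0],[0,0,0.015,0,0,0],[0,0,0.015,0,0,0]]]' | grep -E "ee_pos|ft"
python3 - <<'E'
from h import *
a=capture("wrist");W=world(a)
m=(a["img"].max(2)<50)&(abs(W[...,0]-.455)<.03)&(abs(W[...,1]+.1235)<.03)&(W[...,2]<.09);print("cap z",np.percentile(W[m][:,2],[25,50,75]),sense()["ft_force"])
E
```

```text
ee_pos: [0.4556, -0.1243, 0.0324]
ft_force: [0.6, -0.3, 6.4]
ee_pos: [0.4557, -0.1243, 0.0317]
ft_force: [-1.5, -1.0, 8.1]
cap z [0.06643958 0.06723682 0.0678105 ] [-0.07084796 -0.17930471  9.15475699]
```

Force now rises at about 2.5 N/mm, so the disc is at its stop. Next, up and over to the square: tool shift -1.64, -1.70.

```bash

python3 -m jog '[[[0,0,-0.2,0,0,0],[0,0,-0.6,0,0,0],[0,0,-1,0,0,0],[0,0,-1,0,0,0]]]' | grep -E "ee_pos|ft"
python3 -m jog '[[[-0.5,-0.5,0,0,0,0],[-0.82,-0.85,0,0,0,0],[-0.82,-0.85,0,0,0,0]]]' | grep -E "ee_pos|ft"
python3 -m jog '[[[-0.4,-0.4,0,0,0,0],[-0.82,-0.85,0,0,0,0],[-0.82,-0.85,0.2,0,0,0],[-0.82,-0.85,0.4,0,0,0],[-0.82,-0.85,0.4,0,0,0],[-0.82,-0.85,0.4,0,0,0]]]' | grep -E "ee_pos|ft"
cat > chk.py <<'E'
from h import *
import sys
x,y=map(float,sys.argv[1:3])
from scipy.spatial.transform import Rotation as R
s=sense();a=capture("wrist");t=capture("top");W=world(a);Wt=world(t)
M=R.from_quat(s["orientation"]).as_matrix();print(s["ee_pos"],s["ft_force"],s["time_s"],"tool delta",((M.T@(np.array([x,y,.084])-s["ee_pos"]))/.08).round(3))
m=((a["img"].max(2)<50)&(np.hypot(W[...,0]-x,W[...,1]-y)<.04)&(W[...,2]<.09)&(W[...,2]>.06)).astype(np.uint8)
p=W[m>0];print("cap",p.min(0),p.max(0),np.median(p,0))
# finger pixels: grey, near TCP
f=(np.hypot(W[...,0]-s["ee_pos"][0],W[...,1]-s["ee_pos"][1])<.025)&(W[...,2]>s["ee_pos"][2]+.02)&(W[...,2]<s["ee_pos"][2]+.08)&(a["img"].max(2)>50)
q=W[f];print("finger",len(q),q.min(0) if len(q) else '',np.median(q,0) if len(q) else '')
# cap/box heights from the top camera for all four
for n,u,v in [("disc",378,274),("square",455,248),("bar",191,269),("pair",285,212)]: print(n,np.median(Wt[v-1:v+2,u-1:u+2].reshape(-1,3),0).round(4))
np.savez("w.npz",**a)
E
python3 chk.py .5132 -.3042
```

```text
ee_pos: [0.4564, -0.1246, 0.1127]
ft_force: [0.4, 0.4, -0.3]
ee_pos: [0.4827, -0.2153, 0.1077]
ft_force: [0.4, -0.1, 0.9]
ee_pos: [0.5125, -0.303, 0.0786]
ft_force: [0.2, 0.5, -0.2]
[ 0.51254558 -0.30304023  0.07860027] [ 0.21011717  0.47067444 -0.17040261] 10.525 tool delta [-0.014 -0.009 -0.068]
cap [ 0.49375383 -0.32030187  0.06007235] [ 0.52893286 -0.28478087  0.08564898] [ 0.5046618  -0.30055055  0.08293252]
finger 1308 [ 0.49779016 -0.30986833  0.11427338] [ 0.50448832 -0.30035519  0.14274873]
disc [ 0.4557 -0.1234  0.0733]
square [ 0.5044 -0.267   0.2285]
bar [0.4762 0.3148 0.083 ]
pair [0.6056 0.0925 0.0823]
```

Well centred over the square, tips about 30 mm above it. Pressing.

```bash

python3 -m jog '[[[0,0,0.2,0,0,0],[0,0,0.34,0,0,0],[0,0,0.38,0,0,0],[0,0,0.4,0,0,0],[0,0,0.42,0,0,0],[0,0,0.44,0,0,0],[0,0,0.46,0,0,0],[0,0,0.48,0,0,0],[0,0,0.5,0,0,0],[0,0,0.5,0,0,0]]]' | grep -E "ee_pos|ft"
python3 -m jog '[[[0,0,0.01,0,0,0],[0,0,0.03,0,0,0],[0,0,0.05,0,0,0],[0,0,0.05,0,0,0]]]' | grep -E "ee_pos|ft"
python3 -m jog '[[[0,0,0.01,0,0,0],[0,0,0.02,0,0,0],[0,0,0.02,0,0,0]]]'| grep -E "ee_pos|ft"
python3 chk.py .5132 -.3042
```

```text
ee_pos: [0.5127, -0.3044, 0.0383]
ft_force: [-1.3, -0.5, 2.3]
ee_pos: [0.5127, -0.3043, 0.0343]
ft_force: [-0.6, 0.1, 2.4]
ee_pos: [0.5128, -0.3044, 0.0333]
ft_force: [-1.3, 0.6, 4.2]
[ 0.51275434 -0.30438207  0.03329658] [-1.30013238  0.62121821  4.15379619] 12.75 tool delta [-0.004  0.004 -0.634]
cap [ 0.49376896 -0.31992053  0.06399816] [ 0.52899645 -0.28459164  0.08993083] [ 0.50212336 -0.29886135  0.06897139]
finger 3094 [ 0.48776845 -0.32925995  0.0533141 ] [ 0.50202512 -0.29768433  0.05584412]
disc [ 0.4557 -0.1235  0.0704]
square [ 0.4948 -0.2231  0.3985]
bar [0.4763 0.3149 0.0826]
pair [0.6057 0.0923 0.084 ]
```

```bash

python3 -m jog '[[[0,0,0.01,0,0,0],[0,0,0.02,0,0,0],[0,0,0.025,0,0,0],[0,0,0.025,0,0,0]]]'| grep -E "ee_pos|ft"
python3 -m jog '[[[0,0,-0.2,0,0,0],[0,0,-0.6,0,0,0],[0,0,-1,0,0,0],[0,0,-1,0,0,0]]]' | grep -E "ee_pos|ft"
python3 -m jog '[[[0.27,0.48,-0.1,0,0,0],[0.55,0.96,-0.1,0,0,0]]]' | grep -E "ee_pos|ft"
python3 -m jog '[[[0.27,0.48,0,0,0,0],[0.55,0.96,0,0,0,0]]]' | grep -E "ee_pos|ft"
python3 -m jog '[[[0.27,0.48,0,0,0,0],[0.55,0.96,0,0,0,0]]]' | grep -E "ee_pos|ft"
python3 -m jog '[[[0.27,0.48,0,0,0,0],[0.55,0.96,0,0,0,0]]]' | grep -E "ee_pos|ft"
python3 -m jog '[[[0.27,0.48,0,0,0,0],[0.55,0.96,0,0,0,0]]]' | grep -E "ee_pos|ft"
python3 -m jog '[[[0.27,0.48,0,0,0,0],[0.55,0.96,0,0,0,0]]]' | grep -E "ee_pos|ft"
python3 -m jog '[[[0.27,0.48,0,0,0,0],[0.53,0.97,0,0,0,0],[0.53,0.97,0,0,0,0],[0.53,0.97,0,0,0,0]]]' | grep -E "ee_pos|ft"
python3 -m jog '[[[0,0,0.1,0,0,-0.027],[0,0,0.2,0,0,-0.054],[0,0,0.3,0,0,-0.08],[0,0,0.4,0,0,-0.107],[0,0,0.4,0,0,-0.107],[0,0,0.4,0,0,-0.107]]]'
python3 chk.py .4769 .313; python3 -c '
from h import *
a=np.load("w.npz")["img"];cv2.imwrite("pics/w4.png",a[...,::-1])'
```

```text
ee_pos: [0.5128, -0.3044, 0.032]
ft_force: [-1.3, 1.2, 8.0]
ee_pos: [0.5145, -0.3055, 0.114]
ft_force: [-1.4, 0.0, 0.4]
ee_pos: [0.5067, -0.2149, 0.1171]
ft_force: [0.9, 1.9, -0.5]
ee_pos: [0.5008, -0.1258, 0.1165]
ft_force: [0.1, -0.7, -0.2]
ee_pos: [0.4953, -0.0375, 0.1166]
ft_force: [0.6, 0.3, 0.7]
ee_pos: [0.4899, 0.0506, 0.1166]
ft_force: [0.4, -0.4, -0.1]
ee_pos: [0.4846, 0.1388, 0.1166]
ft_force: [-0.5, -0.1, 0.4]
ee_pos: [0.4793, 0.227, 0.1166]
ft_force: [0.1, 0.1, -0.9]
ee_pos: [0.4762, 0.3134, 0.1171]
ft_force: [-0.4, 0.0, 0.3]
time_s: 16.6
ee_pos: [0.4772, 0.3134, 0.0871]
orientation: [-0.104, 0.995, 0.0, 0.0]
ft_force: [0.9, -0.1, -0.2]
grip_width: 0.0001
grasp_force: 0.0
[0.47723465 0.31337243 0.08705518] [ 0.94139603 -0.14956173 -0.19996946] 16.6 tool delta [ 0.005 -0.004  0.038]
cap [0.46360867 0.28536936 0.06004653] [0.48791795 0.34535572 0.08542904] [0.4747254  0.31512874 0.08283684]
finger 1363 [0.4644467  0.29984344 0.12363285] [0.46797567 0.31292577 0.15072919]
disc [ 0.4557 -0.1238  0.072 ]
square [ 0.5135 -0.3076  0.0699]
bar [0.471  0.2701 0.2694]
pair [0.6055 0.0924 0.0846]
```

View pics/w4.png

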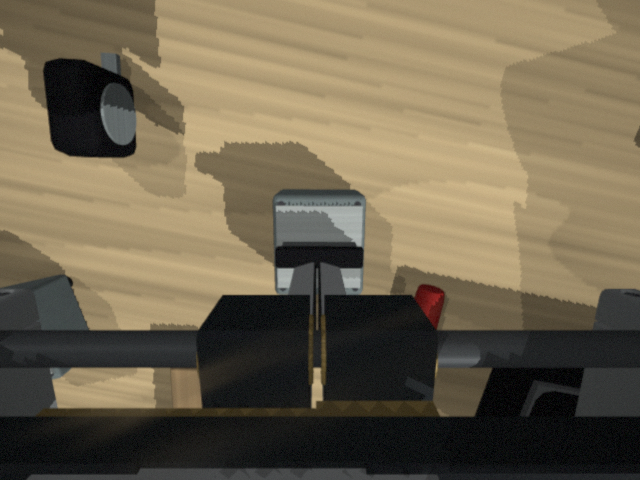

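The picture shows the bar cap at about (318,257), square to the shut fingers and centred; the disc and square now read 0.070–0.072, both down. Pressing the bar.

```bash

python3 -m jog '[[[0,0,0.25,0,0,0],[0,0,0.44,0,0,0],[0,0,0.48,0,0,0],[0,0,0.5,0,0,0],[0,0,0.52,0,0,0],[0,0,0.54,0,0,0],[0,0,0.56,0,0,0],[0,0,0.58,0,0,0],[0,0,0.6,0,0,0],[0,0,0.6,0,0,0]]]' | grep -E "ee_pos|ft"
python3 -m jog '[[[0,0,0.02,0,0,0],[0,0,0.04,0,0,0],[0,0,0.06,0,0,0],[0,0,0.06,0,0,0]]]' | grep -E "ee_pos|ft"
python3 -m jog '[[[0,0,0.01,0,0,0],[0,0,0.02,0,0,0],[0,0,0.02,0,0,0]]]'| grep -E "ee_pos|ft"
python3 chk.py .4769 .313
```

```text
ee_pos: [0.4772, 0.3144, 0.0388]
ft_force: [0.5, -0.5, 2.8]
ee_pos: [0.4772, 0.3143, 0.0341]
ft_force: [-0.3, 0.9, 2.9]
ee_pos: [0.4773, 0.3144, 0.0331]
ft_force: [0.0, 0.2, 5.2]
[0.47726651 0.31437838 0.03312251] [0.04155585 0.19734923 5.15964071] 18.825 tool delta [ 0.008 -0.016 -0.636]
cap [0.4638162  0.28551506 0.06365356] [0.48851422 0.34524733 0.08965281] [0.47439483 0.31444989 0.06877415]
finger 3431 [0.45244128 0.28942098 0.05314839] [0.46646639 0.31166021 0.05575765]
disc [ 0.4557 -0.1235  0.0717]
square [ 0.5133 -0.3073  0.0711]
bar [0.4714 0.2734 0.2565]
pair [0.6058 0.0924 0.083 ]
```

```bash

python3 -m jog '[[[0,0,0.01,0,0,0],[0,0,0.02,0,0,0],[0,0,0.02,0,0,0],[0,0,0.02,0,0,0]]]'| grep -E "ee_pos|ft"
python3 -m jog '[[[0,0,-0.2,0,0,0],[0,0,-0.6,0,0,0],[0,0,-1,0,0,0],[0,0,-1,0,0,0]]]' | grep -E "ee_pos|ft"
python3 -m jog '[[[0,0,-0.5,0,0,0],[0.5,0,-0.8,0,0,0],[1,0,-0.8,0,0,0]]]' | grep -E "ee_pos|ft"
python3 -m jog '[[[0.5,0,0,0,0,0],[1,0,0,0,0,0],[1,0,0,0,0,0],[1,0,0,0,0,0],[1,0,0,0,0,0]]]' | grep -E "ee_pos|ft"
python3 - <<'E'
from h import *
t=capture("top");W=world(t);b=capture("side");g=t["img"].max(2);print(sense()["time_s"])
for n,u,v in [("disc",379,274),("square",455,248),("bar",193,268),("pair",285,212)]:
    s=np.s_[v-22:v+23,u-24:u+25];m=(g[s]<75)&(W[s][...,2]>.062)&(W[s][...,2]<.095);p=W[s][m];print(n,np.median(p,0).round(4))
cv2.imwrite("pics/end.png",np.hstack([t["img"][120:380,130:530],b["img"][120:380,220:420]])[...,::-1])
E
```

```text
ee_pos: [0.4773, 0.3144, 0.0322]
ft_force: [-1.2, 0.2, 6.7]
ee_pos: [0.4784, 0.3149, 0.1138]
ft_force: [-0.4, 0.4, 0.1]
ee_pos: [0.3984, 0.2972, 0.1751]
ft_force: [-0.5, 0.8, 0.7]
ee_pos: [0.3211, 0.2804, 0.1741]
ft_force: [-0.0, -0.5, -0.1]
21.025
disc [ 0.4556 -0.1235  0.0704]
square [ 0.5132 -0.3042  0.0705]
bar [0.4766 0.3142 0.0706]
pair [0.611  0.0854 0.0826]
```

View pics/end.png

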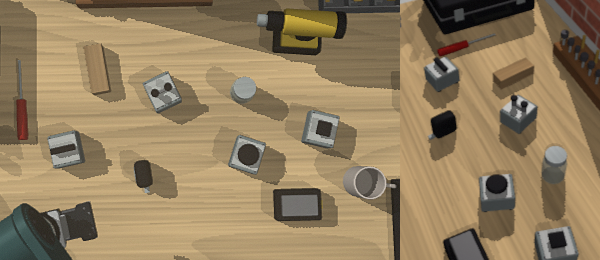

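The picture shows the disc (247,154), square (323,128) and bar (62,150) caps down 12 mm, and the studs (162,90) still up. Nothing else has moved and the hand is clear.

```bash
python3 -c 'from cell import *; print(close_job())'
```

```text
the job is handed in; nothing more can be done
None
```

The disc, square and bar caps were pressed to their stops in that order at about 7–9 N each, the studs were left up, nothing else moved, and the job was handed in at about 21 s with the hand clear.

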